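Move the saw's length stop past its spring lock

ROBOT

A 6-joint arm with a two-finger parallel gripper is mounted at the origin on the work surface. World frame = base frame: x ahead of the robot, y to its left, z up, the work surface at z = 0. Lengths are in m, angles in rad, forces in N, time in s.
With the tool pointing down it reaches from about 0.35 to 0.875 m from the base axis. Payload 4.2 kg.
Tool frame: the origin (TCP) lies on the centre line of the jaws, within the pads' length; the fingertips stand 17 mm ahead of it and the grasp point (between the pads) lies 2 mm behind it; z points along the fingers, y is the direction in which the jaws open and shut (so a half turn about z gives the same grasp; the last joint's range is limited). The gripper opens to 85 mm and grips with 20 to 120 N. Pads are 22 mm wide; open, the fingers measure 114 mm over their backs; the gripper's body (76 mm by 85 mm) begins 54 mm behind the grasp point. The pads swing forward as they close: fully open they stand 13 mm farther back than shut.
Start: joints at [-0.948, 0.385, 0.008, 0, -1.194, -0.259], TCP at [0.222, -0.584, 0.248] pointing down, gripper open.
Joint ranges: [-3.14, 3.14], [-1.21, 2.06], [-1.07, 1.41], [-3.16, 2.05], [-2.99, -0.16], [-3.1, 3.1]. Speed limits (rad/s): [2.79, 2.79, 3.14, 3.14, 3.14, 3.14].

INTERFACE

Orientations are given as a rotation vector (axis times angle).
In Python, from station import r gives the robot as it stands.
- The arm moves only by the tool send_rows, never from a script. Its argument "motion" is a list of rows, each a list of 4 numbers: the shift along the tool's x, y, z in cm, then the turn about the tool's z in rad. In form: [[x, y, z, roll], ...]. A call has 1 to 20 rows; each row shifts and turns the commanded pose from where the row before left it, along the tool's axes as they then stand; what a row does not reach is not made up. A row lasts 1/8 s, in which the tool goes at most 62.5 mm and 10.7 degrees, less where a joint would pass 70% of its speed; a pose out of reach is approached as far as the arm can. A call is refused whole if a number of a shift passes 6.25 or a number of a turn 0.188, either way. A call with a gripper value outside its range is refused whole. "grip" is the closure, from -1 (fully open) to 1 (shut), so that 0 is half open, set as the call begins (left out, the last holds). The fingers move at their own pace and stop on an object; "squeeze" is the grip in N (left out, the last holds). Time passes only in rows, so rows that do not move let the fingers close. It gives the time, the measured TCP pose, the force and the opening at its end, in the units of the state.
- r.observe(): the state, without advancing time (a new reading comes with each control period).
- r.snapshot(name): name is "scene" or "top" or "wrist"; returns the picture (400x640x3 uint8, red, green, blue); there is no depth.
- r.camera_params(name): a dict with "vertical_fov" (degrees; the focal length in pixels is half the picture's height over the tangent of half this angle, whatever the lens; pixels are square), "cx", "cy" (the principal point, pixels), "pose" (4x4, takes a point from camera to world coordinates); the wrist camera has in their place "mount" (4x4, takes a point from camera to tool coordinates, whose origin is the TCP and whose axes are the flange's). Camera axes: x right, y down, z forward; pixel columns grow to the right and rows downward; lengths in m; the calibration is good to about 2 mm. A picture is of the moment at which its call begins: read the wrist's pose just before it. camera_params takes no time and is no camera call.
- r.hand_in(): hands the job in, once; it reports no verdict.
The state is a dict: "clock": time; "joint_positions": joint angles; "joint_vel": joint speeds; "joint_efforts": joint torques, N m; "eef_pos": TCP position; "orientation": TCP orientation; "force": force on the tool from outside, world axes, zero at the start; "wrist_torque": the same for the moment, N m; "opening": opening from 0.0 (shut) to 1.0 (fully open).
Only numpy, scipy, OpenCV 4.12 (cv2) and the standard library are available. Lean on these libraries where they do the work, as an engineer would, in place of code of your own. Each camera call takes 0.05 s, during which the arm holds its last target.

TASK

The black stop block of the length-stop rail must be moved to its other position. Without gripping or lifting anything, press the spring-loaded release bar in the rail's groove all the way down with the fingertips behind the block, and keep it pressed while you push the block along the rail, past the two locking teeth and up against the end stop; then let the bar spring up so that the teeth lock the block in, and move clear. Leave the other things on the bed where they are.

Things in the scene. Friction and masses are not known exactly. Their poses are not given: they have to be found in the camera images.
- stop_rail: fixed aluminium length-stop rail, 124 (x) x 360 (y) x 69 mm high; origin under its centre, on the bed; its y axis runs along it, from the tail (-y) to the end stop (+y). Two strips, tops at z = 50 mm, carry the block. Side walls with lips (top z = 69 mm) leave a slot 82 mm wide (x -41 to +41) open above. A tail plate (y -175 to -163 mm, top z = 60) closes the tail
- end_stop_face (a point): middle of the end stop's face (steel plate up to rail z = 80 mm) that the block is pushed against: on the rail's centre line, rail y = +157 mm, z = 65 mm
- release_bar (a joint): how far the release bar is pressed, m: 0 = up (locked, its springs return it there), 0.014 = all the way down on its stop. It goes straight down wherever along it is pressed; the teeth clear the block only beyond 0.007; takes about 4 N to start, 8 N at the bottom
- bar_top (a point): middle of the release bar's flat top; goes down with it. Steel bar 48 mm wide in the groove between the strips (groove 52 mm wide, rail x -26 to +26), from rail y = -155 to +149 mm; its top is at rail z = 48 mm when up, 34 mm when fully pressed
- teeth (a point): midway between the tops of the two locking teeth, which are part of the release bar: each 12 mm wide (rail x 30 to 42 mm either side) and 14 mm long (rail y 48 to 62 mm), tops at rail z = 57 mm when up, 43 mm when pressed. Fingers on the bar pass freely between them (60 mm apart)
- stop_block: black stop block, 0.5 kg, held under the lips, sliding on the strips 2 mm above the bar: foot 91 mm wide (x), 10 mm high; upper part 76 mm wide; 90 mm long (y), 30 mm high in all. Origin: centre of its underside (rail z = 50 mm), axes as the rail's. Starts with its centre at rail y -50 to -5 mm; against the end stop it is at +112 mm, its rear then 5 mm past the teeth
- block_rear (a point): middle of the block's flat rear face, which looks to the tail and is pushed: 45 mm behind the block's centre, 15 mm above its underside (rail z = 65 mm)
- offcut: loose bystander: offcut of slotted aluminium profile, 40 x 90 x 40 mm high; origin under its centre
- oil_bottle: loose bystander: small grey bottle, 44 mm across, 85 mm high; origin under its centre
- bracket: loose bystander: steel angle bracket, 40 x 40 x 40 mm; origin under its centre
- screwdriver: loose bystander: screwdriver 170 mm long lying on the bed in front of the rail, about 30 mm high at most; origin under its middle, x along it
- mug: loose bystander: white mug, 76 mm across plus handle, 90 mm high; origin under its centre
- caliper: loose bystander: flat steel caliper, 160 mm long, 8 mm high; origin under its middle

How it is judged:
By the outcome, as a careful person would: the job done as asked, in the order asked, and still so for the second after the job is handed in, with the robot touching nothing.
It also fails if it takes over 40 s, if anything falls off the work surface, if the arm or the gripper's body presses on something with over 40 N, if the wrist force passes 120 N, or if a joint passes its speed limit or range.

## Working session

There is one attempt and no reset: what is moved stays moved. The work goes in short steps, Python scripts to look and compute and a tool call to move; the robot and the scene stay as the last step left them, time stands still between calls to the robot, and variables do not carry over. Pictures are saved under pics/ and viewed, and the job is handed in when it is done.

Besides the shell and the picture viewer there is one more tool, called after "Emit:" as name([rows], argument=value, ...), one row to a line, values as JSON. send_rows: Moves the arm, as the interface text tells. Its arguments: {"type":"object","properties":{"motion":{"type":"array"},"grip":{"type":"number"},"squeeze":{"type":"number"}},"required":["motion"]}

```bash
ls; mkdir -p pics; python3 - <<'E'
from station import r
import cv2,json
print(r.observe())
for n in ["scene","top","wrist"]:
    print(n,r.camera_params(n))
    cv2.imwrite(f"pics/{n}0.png",r.snapshot(n)[:,:,::-1])
E
```

```text
pics
{'clock': 0.0, 'joint_positions': array([-9.48359944e-01,  3.85558170e-01,  6.60928168e-03, -5.23405958e-04,
       -1.19402115e+00, -2.58629858e-01]), 'joint_vel': array([ 0.00289568, -0.00129444, -0.00141404, -0.00026474, -0.00043049,
       -0.00065636]), 'joint_efforts': array([ 1.11050700e-03, -3.92289984e+01,  1.88394052e+01,  4.18596849e+00,
       -4.67419275e-03, -1.53360673e-05]), 'eef_pos': array([ 0.22223482, -0.583552  ,  0.24721049]), 'orientation': array([ 0.56793295, -3.08933423, -0.00341379]), 'force': array([-0.93776648, -0.07816961,  0.12317925]), 'wrist_torque': array([-0.03639796,  0.01403001,  0.03984995]), 'opening': 1.0005367205669704}
scene {'vertical_fov': 54.0817043099658, 'cx': 316.2964723557237, 'cy': 204.2616134846032, 'pose': array([[ 0.17270165,  0.6445132 , -0.74483345,  1.37443982],
       [ 0.984914  , -0.12135876,  0.12335502, -0.11854565],
       [-0.01088812, -0.75490051, -0.65574894,  0.72713328],
       [ 0.        ,  0.        ,  0.        ,  1.        ]])}
top {'vertical_fov': 51.30090282622403, 'cx': 318.58479788338127, 'cy': 205.1903715244799, 'pose': array([[-0.00550227, -0.9936815 ,  0.11210176,  0.49453437],
       [-0.99964781,  0.00255539, -0.02641433,  0.01099643],
       [ 0.02596097, -0.11220762, -0.9933456 ,  1.21101566],
       [ 0.        ,  0.        ,  0.        ,  1.        ]])}
wrist {'vertical_fov': 60.365794474425044, 'cx': 323.29416293730395, 'cy': 202.63431070047807, 'mount': array([[-1.88458789e-05, -9.49223133e-01, -3.14603628e-01,
         8.04162049e-02],
       [ 9.99999869e-01,  1.42876312e-04, -4.90990452e-04,
        -2.18891885e-03],
       [ 5.11008902e-04, -3.14603596e-01,  9.49223007e-01,
        -1.25225638e-01],
       [ 0.00000000e+00,  0.00000000e+00,  0.00000000e+00,
         1.00000000e+00]])}
```

View pics/scene0.png

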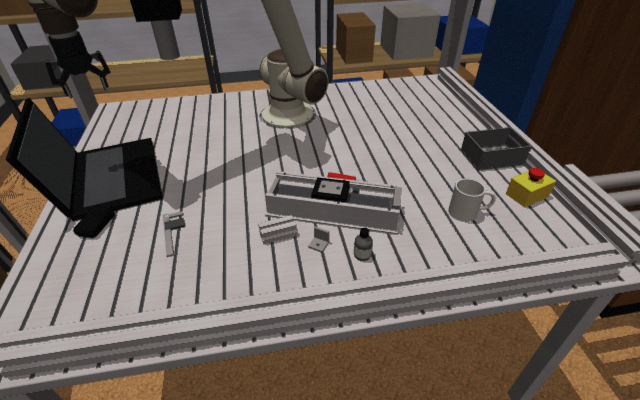

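View pics/top0.png

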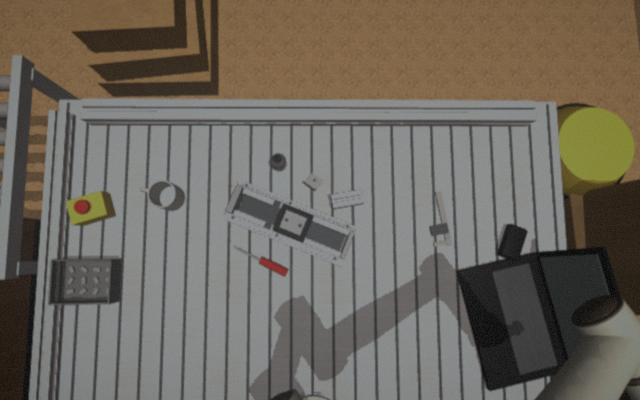

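View pics/wrist0.png

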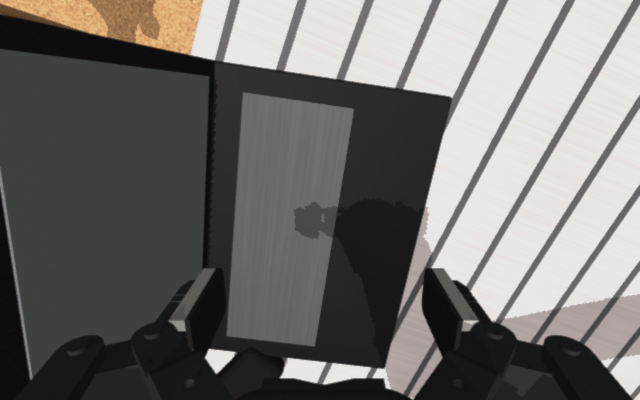

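The top view shows the rail from about (235,198) to (345,243), with the block at about (293,222). I'll enlarge both views to see which end is the end stop.

```bash
python3 - <<'E'
import cv2
a=cv2.imread("pics/top0.png")[170:280,210:370]; cv2.imwrite("pics/topz.png",cv2.resize(a,None,fx=5,fy=5,interpolation=cv2.INTER_CUBIC))
a=cv2.imread("pics/scene0.png")[165:265,255:415]; cv2.imwrite("pics/scenez.png",cv2.resize(a,None,fx=5,fy=5,interpolation=cv2.INTER_CUBIC))
E
```

```text
(no output)
```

View pics/topz.png

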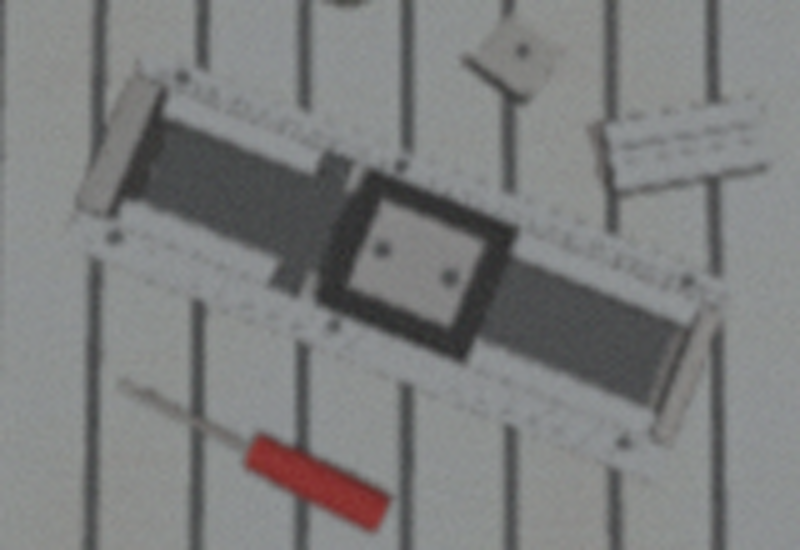

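View pics/scenez.png

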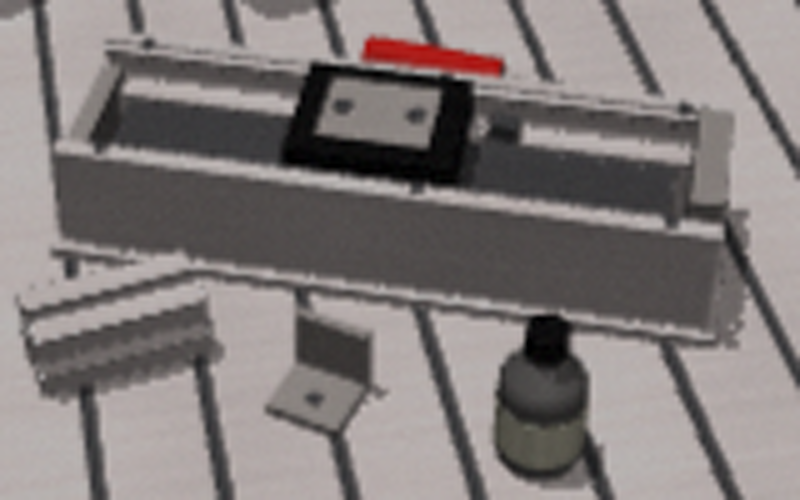

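```bash
cat > h.py <<'E'
import numpy as np
from scipy.spatial.transform import Rotation as R
def ray(cp,uv,z,T=None):
    f=200/np.tan(np.radians(cp["vertical_fov"]/2))
    T=cp["pose"] if T is None else T
    uv=np.atleast_2d(uv).astype(float)
    d=np.c_[(uv[:,0]-cp["cx"])/f,(uv[:,1]-cp["cy"])/f,np.ones(len(uv))]@T[:3,:3].T
    o=T[:3,3]; return o+d*((z-o[2])/d[:,2])[:,None]
def tool(s):
    T=np.eye(4);T[:3,:3]=R.from_rotvec(s["orientation"]).as_matrix();T[:3,3]=s["eef_pos"];return T
E
python3 - <<'E'
from station import r
from h import *
cp=r.camera_params("top")
def z(p,off=(210,170)): return (np.array(p)+.5)/5-.5+np.array(off)
blk=ray(cp,z([(370,172),(518,230),(467,360),(318,297)]),.080)
print(blk, blk.mean(0), [np.linalg.norm(blk[i]-blk[(i+1)%4]) for i in range(4)])
ax=blk[0]+blk[3]-blk[1]-blk[2]; print("ang",np.degrees(np.arctan2(ax[1],ax[0])))
tp=ray(cp,z([(690,345)]),.060)   # tail plate
es=ray(cp,z([(122,145)]),.080)
teeth=ray(cp,z([(335,175),(287,278)]),.057)
print(tp,es,teeth,np.linalg.norm(es-tp))
d=(es-tp)[0]; print("ang",np.degrees(np.arctan2(d[1],d[0])))
s=r.observe(); print(tool(s).round(3))
E
```

```text
[[ 0.62568688  0.07639743  0.08      ]
 [ 0.59366242 -0.00424218  0.08      ]
 [ 0.52318915  0.02362888  0.08      ]
 [ 0.55758956  0.10424805  0.08      ]] [0.575032   0.05000805 0.08      ] [np.float64(0.08676585444984156), np.float64(0.07578442295824943), np.float64(0.08765180734432187), np.float64(0.07357242669627449)]
ang 67.61251320576055
[[ 0.53135661 -0.09926993  0.06      ]] [[0.64083265 0.21132451 0.08      ]] [[0.62672183 0.09716214 0.057     ]
 [0.56944926 0.12331756 0.057     ]] 0.3299301616965633
ang 70.58384155943978
[[-0.935 -0.356 -0.001  0.222]
 [-0.356  0.935  0.002 -0.584]
 [ 0.     0.002 -1.     0.247]
 [ 0.     0.     0.     1.   ]]
```

The left end (+y world) is the end stop, with the teeth just ahead of the block. The rail's y axis points at about 69°, and the block is at about (0.575, 0.050). Next I'll move behind the block with tool x toward the tail.

Emit:
send_rows([
  [-3.5, 2.9, 0.3, 0],
  [-3.6, 2.9, 0.3, 0],
  [-3.6, 2.9, 0.3, 0],
  [-3.6, 2.9, 0.3, 0],
  [-3.6, 2.9, 0.3, 0],
  [-3.6, 2.9, 0.3, 0],
  [-3.6, 2.9, 0.3, 0],
  [-3.6, 2.9, 0.3, 0],
  [-3.6, 2.9, 0.3, 0],
  [-3.6, 2.9, 0.3, 0],
  [-3.6, 2.9, 0.4, 0],
  [-3.5, 2.9, 0.4, 0],
  [-3.5, 2.8, 0.4, 0],
  [-3.5, 2.8, 0.4, -0.17],
  [0, 0, 0, -0.17],
  [0, 0, 0, -0.17],
  [0, 0, 0, -0.17],
  [0, 0, 0, -0.17],
  [0, 0, 0, 0],
], grip=-1)

```text
clock: 2.52
eef_pos: [0.5457, -0.0286, 0.202]
orientation: [1.789, -2.582, -0.001]
force: [-0.5, -0.2, -1.0]
opening: 0.999
```

```bash
python3 - <<'E'
from station import r
from h import *
import cv2
s=r.observe();print(s["clock"],tool(s).round(4),s["joint_positions"].round(2),s["force"])
cv2.imwrite("pics/w1.png",r.snapshot("wrist")[:,:,::-1])
np.save("T1.npy",tool(s))
E
```

```text
2.525 [[-3.514e-01 -9.362e-01 -6.000e-04  5.457e-01]
 [-9.362e-01  3.514e-01 -0.000e+00 -2.860e-02]
 [ 3.000e-04  6.000e-04 -1.000e+00  2.020e-01]
 [ 0.000e+00  0.000e+00  0.000e+00  1.000e+00]] [ 0.24  0.29 -0.25 -0.   -1.03 -0.6 ] [-0.52929477 -0.17906265 -0.99959133]
```

View pics/w1.png

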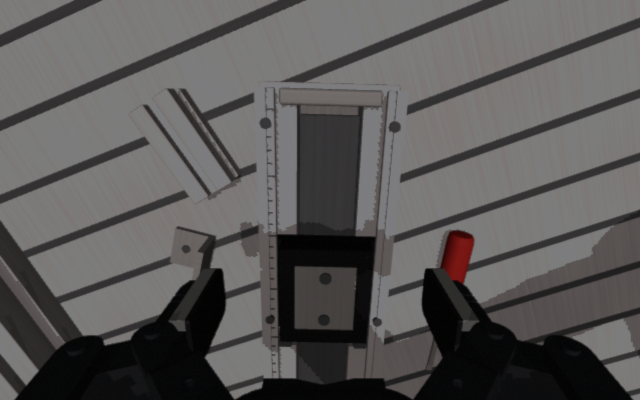

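The wrist view shows the block's rear top edge at row ~236 (cols 278–376), its front edge at row ~343, the dark bar at cols 302–360, and the tail plate at rows 88–106.

```bash
python3 - <<'E'
import cv2
a=cv2.imread("pics/w1.png")[75:375,230:430]; a=cv2.convertScaleAbs(a,alpha=2.2,beta=20); b=cv2.resize(a,None,fx=4,fy=4,interpolation=cv2.INTER_CUBIC)
cv2.imwrite("pics/w1a.png",b[:600]);cv2.imwrite("pics/w1b.png",b[600:])
E
```

```text
(no output)
```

View pics/w1a.png

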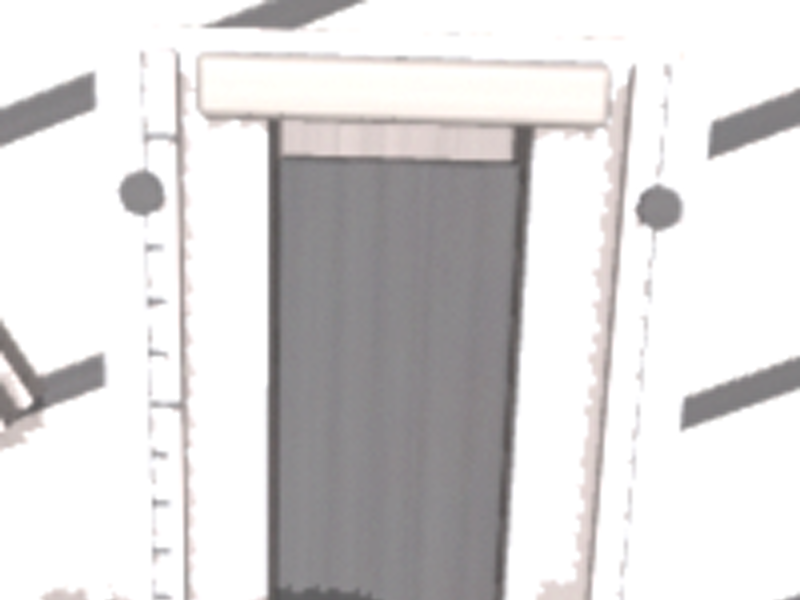

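View pics/w1b.png

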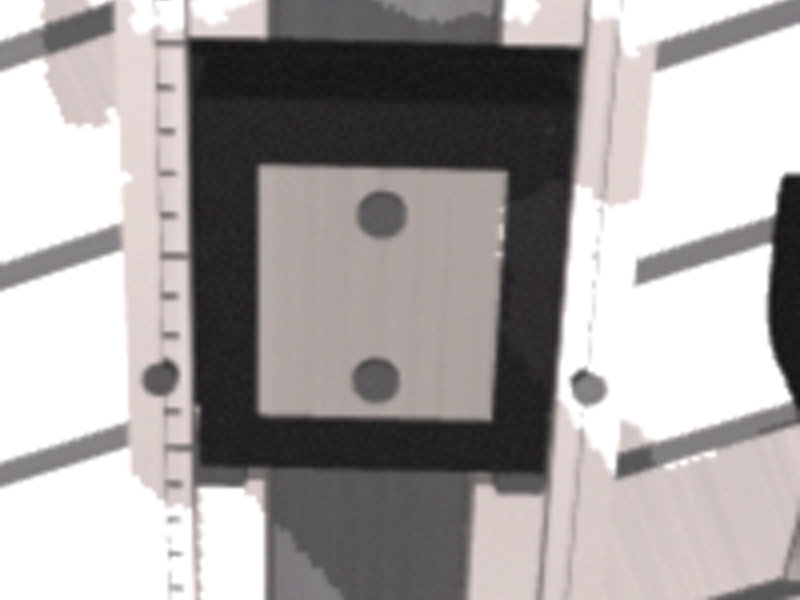

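```bash
cat > m1.py <<'E'
from station import r
from h import *
cp=r.camera_params("wrist"); T=np.load("T1.npy")@cp["mount"]
def m(p,z): return ray(cp,(np.array(p)+.5)/4-.5+np.array((230,75)),z,T)
rb=m([(192,640),(582,646)],.05); rt=m([(200,698),(578,703)],.08); ft=m([(200,1065),(548,1070)],.08)
tp=m([(200,116),(606,124)],.06); tb=m([(203,57),(606,65)],.06)
b1=m([(283,156),(516,163)],.048); b2=m([(280,600),(500,600)],.048)
for n,v in dict(rb=rb,rt=rt,ft=ft,tp=tp,tb=tb,b1=b1,b2=b2).items(): print(n,v[:,:2].round(4).tolist(),v.mean(0)[:2].round(4),np.linalg.norm(v[0]-v[1]).round(4))
ctr=lambda v:v.mean(0)[:2]
for a,b in((b1,b2),(tp,rt),(rt,ft),(tb,ft)):
    d=ctr(b)-ctr(a);print(np.degrees(np.arctan2(d[1],d[0])),np.linalg.norm(d))
E
python3 m1.py
```

```text
rb [[0.5986, -0.0067], [0.519, 0.0247]] [0.5588 0.009 ] 0.0855
rt [[0.5933, -0.0054], [0.5235, 0.022]] [0.5584 0.0083] 0.075
ft [[0.6276, 0.0761], [0.5569, 0.104]] [0.5923 0.0901] 0.0761
tp [[0.5527, -0.1078], [0.4821, -0.0798]] [ 0.5174 -0.0938] 0.076
tb [[0.5482, -0.1173], [0.479, -0.0898]] [ 0.5136 -0.1036] 0.0744
b1 [[0.5419, -0.0952], [0.4994, -0.0778]] [ 0.5206 -0.0865] 0.046
b2 [[0.5774, -0.008], [0.5324, 0.0089]] [5.549e-01 4.000e-04] 0.0481
68.46728168319059 0.09344890918240098
68.14374832829232 0.11000788272996825
67.49322020682604 0.08851314023776224
67.87554454837039 0.2090054634497333
```

Rail angle ≈ 68.2° and the sizes come out as given. The block rear is at (0.5586, 0.0087), or rail y ≈ −53, so travel should be ≈ 120 mm. Next I'll close the fingers, centre and descend part way.

Emit:
send_rows([
  [-0.7, 0.1, 0, 0.021],
  [-0.7, 0.06, 0, 0],
  [0, 0, 2.5, 0],
  [0, 0, 2.5, 0],
  [0, 0, 2.5, 0],
  [0, 0, 2.0, 0],
  [0, 0, 0, 0],
  [0, 0, 0, 0],
], grip=1, squeeze=40)

```text
clock: 3.58
eef_pos: [0.5502, -0.0146, 0.1081]
orientation: [-1.764, 2.598, -0.001]
force: [0.3, 0.3, -0.1]
opening: 0.0
```

```bash
python3 - <<'E'
from station import r
from h import *
import cv2
s=r.observe();print(s["clock"],tool(s).round(4),s["force"],s["opening"])
np.save("T2.npy",tool(s))
w=r.snapshot("wrist")[:,:,::-1]; cv2.imwrite("pics/w2.png",cv2.convertScaleAbs(w,alpha=1.6))
cv2.imwrite("pics/s2.png",cv2.resize(r.snapshot("scene")[140:260,235:435,::-1],None,fx=4,fy=4,interpolation=cv2.INTER_CUBIC))
E
```

```text
3.575 [[-3.687e-01 -9.295e-01  1.500e-03  5.502e-01]
 [-9.295e-01  3.687e-01  0.000e+00 -1.460e-02]
 [-6.000e-04 -1.400e-03 -1.000e+00  1.081e-01]
 [ 0.000e+00  0.000e+00  0.000e+00  1.000e+00]] [ 0.28020272  0.25602836 -0.11795619] 0.0001422435414699811
```

View pics/w2.png

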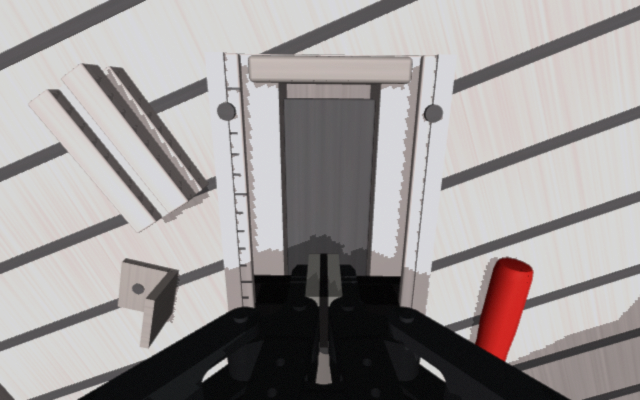

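View pics/s2.png

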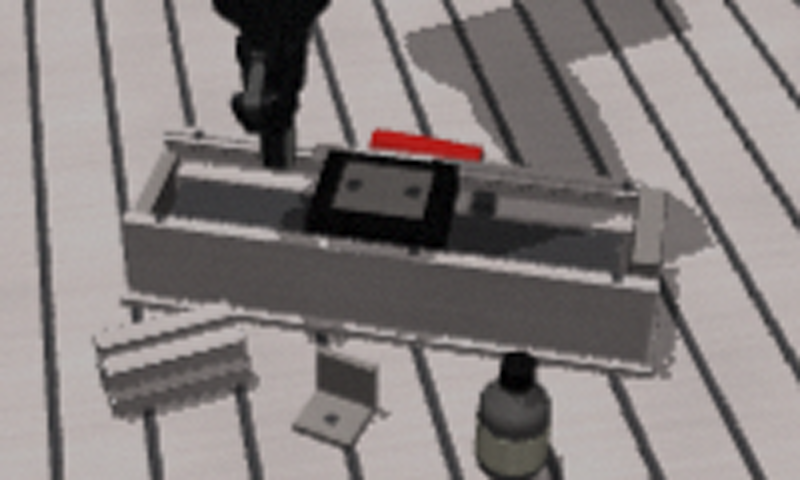

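Fingers are centred within 1 mm of the groove and 25 mm behind the block's rear (row ~275). Descending onto the bar.

Emit:
send_rows([
  [0, 0, 1.5, 0],
  [0, 0, 1.5, 0],
  [0, 0, 0.8, 0],
  [0, 0, 0.3, 0],
  [0, 0, 0.3, 0],
  [0, 0, 0, 0],
])

```text
clock: 4.42
eef_pos: [0.5491, -0.0151, 0.0636]
orientation: [1.764, -2.598, -0.0]
force: [-2.6, -0.7, 4.4]
opening: 0.002
```

Contact is at the expected height (4.4 N). Pressing to the bottom.

Emit:
send_rows([
  [0, 0, 0.4, 0],
  [0, 0, 0.4, 0],
  [0, 0, 0.3, 0],
  [0, 0, 0.1, 0],
  [0, 0, 0, 0],
])

```text
clock: 5.05
eef_pos: [0.5493, -0.0151, 0.0523]
orientation: [-1.765, 2.599, -0.0]
force: [-3.6, 0.7, 8.3]
opening: -0.002
```

Emit:
send_rows([
  [0, 0, 0.1, 0],
  [0, 0, 0.1, 0],
  [0, 0, 0, 0],
])

```text
clock: 5.42
eef_pos: [0.5494, -0.0151, 0.051]
orientation: [-1.765, 2.599, -0.001]
force: [-5.0, 1.0, 10.6]
opening: -0.002
```

Emit:
send_rows([
  [0, 0, 0.1, 0],
  [0, 0, 0.1, 0],
  [0, 0, 0, 0],
])

```text
clock: 5.8
eef_pos: [0.5495, -0.0151, 0.0509]
orientation: [-1.766, 2.598, -0.002]
force: [-8.8, 1.4, 22.7]
opening: -0.001
```

Bar is bottomed: z is fixed at 0.051 while the force rises to 23 N. Now pushing forward with it held down.

Emit:
send_rows([
  [-0.4, 0, 0, 0],
  [-0.5, 0, 0, 0],
  [-0.5, 0, 0, 0],
  [-0.5, 0, 0, 0],
  [-0.5, 0, 0, 0],
  [0, 0, 0, 0],
])

```text
clock: 6.55
eef_pos: [0.558, 0.0041, 0.0509]
orientation: [1.764, -2.595, 0.005]
force: [-5.1, -11.4, 21.8]
opening: 0.003
```

```bash
cat > st.py <<'E'
from station import r
from h import *
s=r.observe();T=tool(s);a=np.radians(68.2);u=np.array([np.cos(a),np.sin(a)]);v=np.array([u[1],-u[0]])
d=T[:2,3]-np.array([.5779,.0575]);print(s["clock"],"rail xy",(d@v).round(4),(d@u).round(4),"z",T[2,3].round(4),"F rail",(s["force"][:2]@v).round(1),(s["force"][:2]@u).round(1),s["force"][2].round(1),"R",T[2,:3].round(4))
E
python3 st.py
```

```text
6.55 rail xy 0.0013 -0.057 z 0.0509 F rail -0.5 -12.5 21.8 R [ 4.6e-03 -6.0e-04 -1.0e+00]
```

Emit:
send_rows([
  [-0.7, 0, 0, 0],
  [-0.7, 0, 0, 0],
  [-0.7, 0, 0, 0],
  [-0.7, 0, 0, 0],
  [-0.7, 0, 0, 0],
  [-0.7, 0, 0, 0],
  [-0.7, 0, 0, 0],
  [0, 0, 0, 0],
])

```text
clock: 7.55
eef_pos: [0.5758, 0.0494, 0.051]
orientation: [1.763, -2.595, 0.005]
force: [-6.4, -12.1, 20.9]
opening: -0.005
```

```bash
python3 st.py
```

```text
7.55 rail xy 0.0011 -0.0083 z 0.051 F rail -1.5 -13.6 20.9 R [ 5.5e-03  1.0e-04 -1.0e+00]
```

Emit:
send_rows([
  [-0.7, 0, 0.02, 0],
  [-0.7, 0, 0, 0],
  [-0.7, 0, 0, 0],
  [-0.7, 0, 0, 0],
  [-0.7, 0, 0, 0],
  [-0.7, 0, 0, 0],
  [-0.7, 0, 0, 0],
  [0, 0, 0, 0],
])

```text
clock: 8.55
eef_pos: [0.594, 0.0947, 0.0509]
orientation: [1.763, -2.595, 0.005]
force: [-6.0, -12.9, 21.9]
opening: 0.001
```

```bash
python3 st.py; python3 - <<'E'
from station import r
import cv2
cv2.imwrite("pics/s3.png",cv2.resize(r.snapshot("scene")[140:260,235:435,::-1],None,fx=4,fy=4,interpolation=cv2.INTER_CUBIC))
E
```

```text
8.55 rail xy 0.0011 0.0405 z 0.0509 F rail -0.7 -14.2 21.9 R [ 0.0058 -0.     -1.    ]
```

View pics/s3.png

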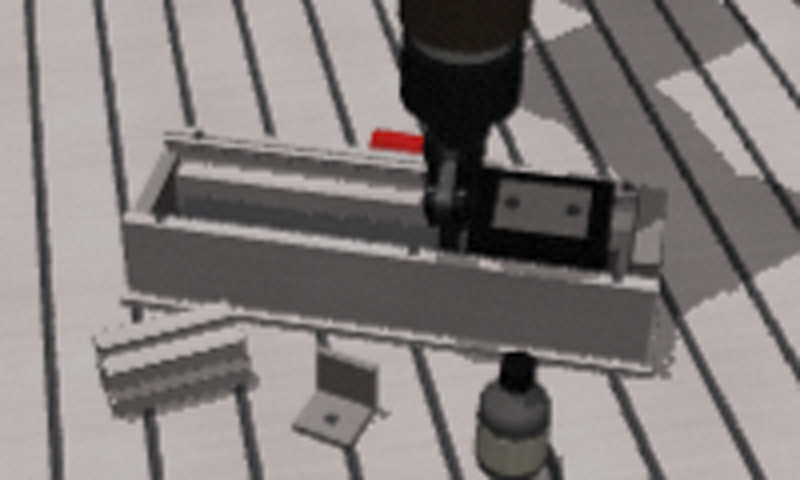

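About 15 mm remain and the bar is still at its stop. Finishing slowly.

Emit:
send_rows([
  [-0.4, 0, 0, 0],
  [-0.4, 0, 0, 0],
  [-0.4, 0, 0, 0],
  [-0.2, 0, 0, 0],
  [0, 0, 0, 0],
])

```text
clock: 9.22
eef_pos: [0.5993, 0.1076, 0.0509]
orientation: [1.763, -2.595, 0.005]
force: [-5.1, -13.7, 20.5]
opening: 0.004
```

```bash
python3 st.py
```

```text
9.225 rail xy 0.0012 0.0544 z 0.0509 F rail 0.4 -14.6 20.5 R [ 5.6e-03 -3.0e-04 -1.0e+00]
```

Emit:
send_rows([
  [-0.1, 0, 0, 0],
  [-0.1, 0, 0, 0],
  [-0.1, 0, 0, 0],
  [0, 0, 0, 0],
])

```text
clock: 9.72
eef_pos: [0.5996, 0.1085, 0.0509]
orientation: [1.76, -2.593, 0.006]
force: [-7.2, -18.9, 22.6]
opening: -0.003
```

```bash
python3 st.py
```

```text
9.725 rail xy 0.0012 0.0554 z 0.0509 F rail 0.4 -20.2 22.6 R [ 0.0085  0.001  -1.    ]
```

Emit:
send_rows([
  [-0.1, 0, 0, 0],
  [-0.1, 0, 0, 0],
  [0, 0, 0, 0],
])

```text
clock: 10.1
eef_pos: [0.5995, 0.1087, 0.0509]
orientation: [1.758, -2.591, 0.007]
force: [-7.2, -23.5, 23.6]
opening: 0.003
```

```bash
python3 st.py
```

```text
10.1 rail xy 0.0011 0.0555 z 0.0509 F rail 2.0 -24.5 23.6 R [ 0.0113  0.0024 -0.9999]
```

Block is firmly against the end stop: no motion, and the push force rises from 14 to 24 N. Easing the push, then rising straight up.

Emit:
send_rows([
  [0.2, 0, 0, 0],
  [0.2, 0, 0, 0],
  [0, 0, -0.4, 0],
  [0, 0, -0.4, 0],
  [0, 0, -0.4, 0],
  [0, 0, -0.4, 0],
  [0, 0, -0.4, 0],
  [0, 0, -0.6, 0],
  [0, 0, 0, 0],
])

```text
clock: 11.22
eef_pos: [0.5988, 0.1119, 0.0727]
orientation: [1.763, -2.597, -0.001]
force: [-3.2, -3.8, 0.9]
opening: -0.0
```

```bash
python3 st.py
```

```text
11.225 rail xy -0.0008 0.0583 z 0.0727 F rail -1.5 -4.7 0.9 R [ 0.0022  0.0024 -1.    ]
```

Emit:
send_rows([
  [0.5, 0, 0, 0],
  [0.5, 0, -0.5, 0],
  [0.5, 0, -2, 0],
  [1, 0, -3, 0],
  [2, 0, -3, 0],
  [3, 0, -3, 0],
  [3, 0, -2, 0],
  [0, 0, 0, 0],
  [0, 0, 0, 0],
])

```text
clock: 12.35
eef_pos: [0.5615, 0.0152, 0.2082]
orientation: [-1.764, 2.598, 0.0]
force: [0.0, 1.1, -0.4]
opening: -0.003
```

```bash
python3 st.py; python3 - <<'E'
from station import r
from h import *
import cv2
np.save("T4.npy",tool(r.observe()))
cv2.imwrite("pics/w4.png",cv2.convertScaleAbs(r.snapshot("wrist")[:,:,::-1],alpha=1.6))
cv2.imwrite("pics/s4.png",cv2.resize(r.snapshot("scene")[140:260,235:435,::-1],None,fx=4,fy=4,interpolation=cv2.INTER_CUBIC))
cv2.imwrite("pics/t4.png",cv2.resize(r.snapshot("top")[140:290,150:370,::-1],None,fx=3.6,fy=3.6,interpolation=cv2.INTER_CUBIC))
E
```

```text
12.35 rail xy 0.0005 -0.0454 z 0.2082 F rail -0.4 1.0 -0.4 R [-1.1e-03 -7.0e-04 -1.0e+00]
```

View pics/w4.png

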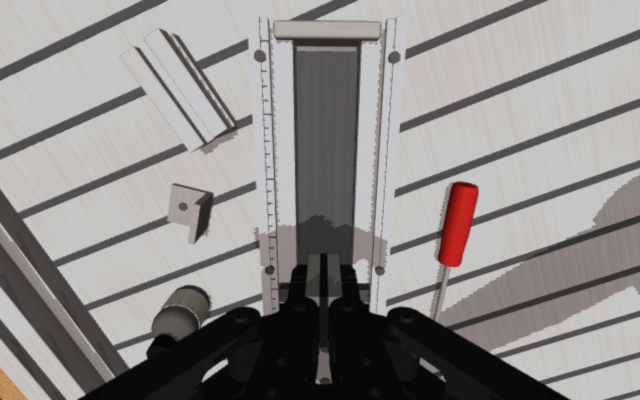

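View pics/s4.png

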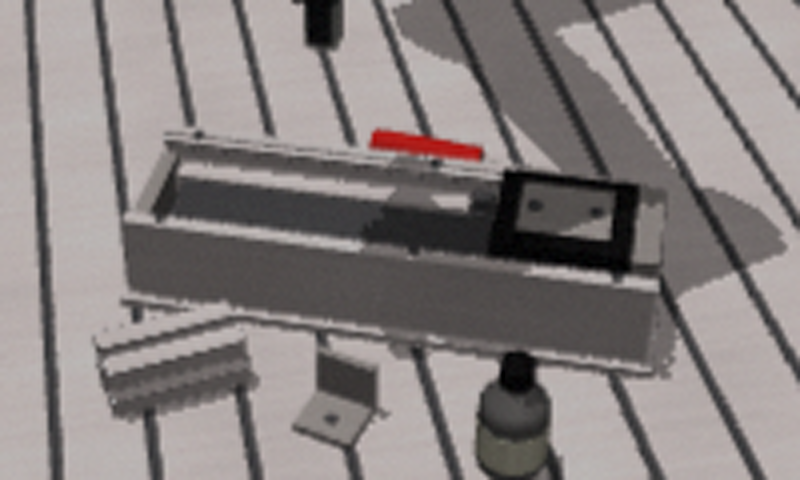

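View pics/t4.png

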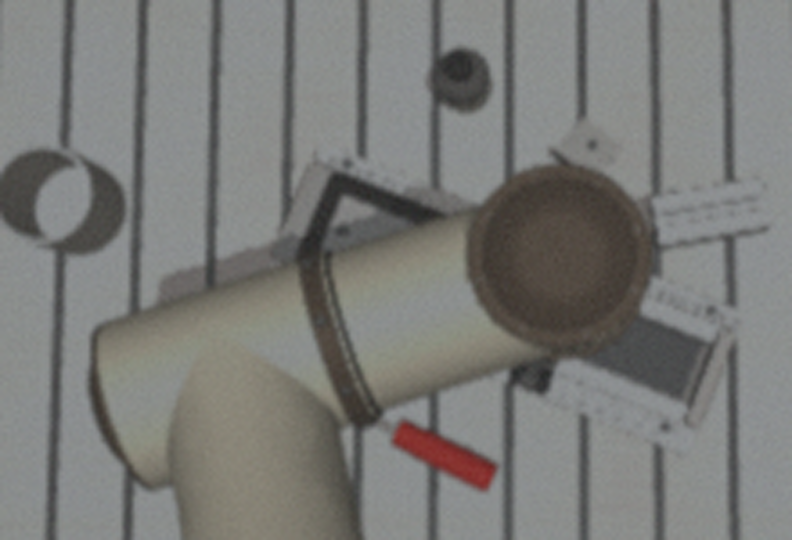

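Block sits against the end stop, flush with its face in the top and scene views, and the bystanders are unmoved. I'll take one close view to check that the teeth are up behind it.

Emit:
send_rows([
  [-3, 0, 0, 0],
  [-3, 0, 0, 0],
  [-1.5, 0, 0, 0],
  [0, 0, 0, 0],
  [0, 0, 0, 0],
  [0, 0, 0, 0],
], grip=-1)

```text
clock: 13.25
eef_pos: [0.5887, 0.0837, 0.2082]
orientation: [1.763, -2.6, -0.0]
force: [-0.5, 0.2, -0.2]
opening: 1.005
```

```bash
python3 st.py; python3 - <<'E'
from station import r
from h import *
import cv2
np.save("T5.npy",tool(r.observe()))
w=r.snapshot("wrist")[:,:,::-1];cv2.imwrite("pics/w5.png",w)
cv2.imwrite("pics/w5z.png",cv2.resize(cv2.convertScaleAbs(w[200:350,230:430],alpha=2.2,beta=20),None,fx=4,fy=4,interpolation=cv2.INTER_CUBIC))
E
```

```text
13.25 rail xy 0.0002 0.0283 z 0.2082 F rail -0.5 0.1 -0.2 R [ 1.e-04  1.e-04 -1.e+00]
```

View pics/w5z.png

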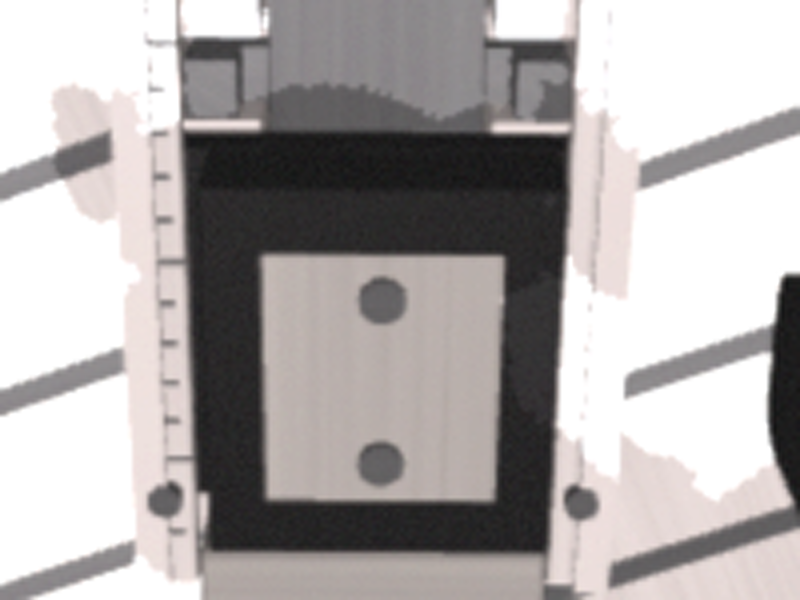

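Both teeth stand behind the block at rows ~58–115 of the zoom, the rear foot edge is at row ~135, and the front meets the end stop plate at row ~550. A numeric check comes before handing in.

```bash
python3 - <<'E'
from station import r
from h import *
cp=r.camera_params("wrist"); T=np.load("T5.npy")@cp["mount"]
a=np.radians(68.2);u=np.array([np.cos(a),np.sin(a)]);v=np.array([u[1],-u[0]])
def m(n,p,z):
    d=ray(cp,(np.array(p)+.5)/4-.5+np.array((230,200)),z,T)[:,:2]-[.5779,.0575]; print(n,(d@u).round(4),(d@v).round(4))
m("rear foot",[(190,135),(570,135)],.05)
m("rear top",[(205,190),(560,190)],.08); m("front top",[(205,550),(548,550)],.08)
for z in (.057,.043): m(f"tooth rear/front z{z}",[(212,58),(212,115)],z)
for z in (.048,.034): m(f"bar width z{z}",[(270,60),(488,60)],z)
print(r.observe()["clock"],r.observe()["force"])
E
```

```text
rear foot [0.069  0.0688] [ 0.0434 -0.0416]
rear top [0.0681 0.068 ] [ 0.0364 -0.0355]
front top [0.1564 0.1563] [ 0.0397 -0.0367]
tooth rear/front z0.057 [0.0481 0.0613] [0.0369 0.0374]
tooth rear/front z0.043 [0.0532 0.0671] [0.0387 0.0392]
bar width z0.048 [0.0518 0.0517] [ 0.0252 -0.023 ]
bar width z0.034 [0.057  0.0569] [ 0.0264 -0.0242]
13.3 [ 0.33302487 -0.60624995 -0.43330451]
```

```bash
python3 -c "
from station import r
print(r.hand_in())"
```

```text
the job is handed in; nothing more can be done
None
```

The stop block is in its other position, against the end stop, with both locking teeth up behind it. I handed the job in at about 13.3 s.

**What I did:** With the fingers shut, I pressed the release bar down behind the block until it hit its stop: z stayed at 0.051 m while the force rose to about 22 N. I held it there and pushed the block about 120 mm along the rail. At the end stop the block no longer moved and the push rose from 14 to 24 N. I then eased the push, let the bar spring up and moved clear.

**Last checks (wrist camera):**

| Check | Measured | Expected |
|---|---|---|
| Block front, rail y | 156 mm | 157 mm |
| Block rear, rail y | 68–69 mm | 67 mm |
| Teeth, rail y (taking tops at z = 57 mm, up) | 48–61 mm | 48–62 mm |
| Bar width (taking top at z = 48 mm, up) | 48 mm | 48 mm |

- **Teeth height:** taking the teeth at their pressed height (43 mm) instead gave 53–67 mm, which does not fit, so they are up.
- **Robot:** it is clear of everything, with about 0 N on the wrist.
- **Bystanders:** the ones I could see looked unmoved in the pictures after the push. I didn't measure them, and I didn't look at the caliper again.

No check failed; the differences are within the 2 mm calibration.

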